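# Close a specimen box and hold it in the marking fence

## Task

First press the loose pink lid down onto the specimen box, where it stands, until fully seated. Then bring the box flat on the table, rib side first, square and flush against the aluminium fence with its middle at the orange mark, and hold it there with one firm diagonal push of the fingers, into the fence and down onto the table at once. Finish while still pushing, do not let go, and leave the other things on the bench alone.

Things in the scene. Friction and masses are not known exactly. Their poses are not given: they have to be found in the camera images.
- box: Clear plastic specimen box, open box of 80 (x) x 100 (y) x 40 (z) mm without its lid, 0.28 to 0.42 kg with lid, smooth (slides with a friction coefficient of about 0.3), loose, standing on the table. Origin: centre of its underside; z up; +x is the side that goes against the fence (the lid's grip rib lies nearest that side; at the start it faces the fence to within about 25 degrees).
- box_center (a point): Centre of the specimen box, 20 mm above its underside. Axes as the box.
- box_face (a point): Centre of the box's +x side face (the one that goes against the fence), 20 mm above its underside.
- lid (a joint): Height in m by which the pink press-on lid still stands proud of its seat: 0 = fully seated, 0.004 to 0.007 at the start. It moves only straight up and down on the box, has a stiff fit (about 6 N to push down or pull up) and stays where it is left.
- lid_top (a point): Point on the flat top face of the pink lid, 13 mm to the box's -x side of the box centre, a good place to press. The lid plate is 78 x 98 mm, 8 mm thick; its top is 48 mm above the table when seated.
- rib (a point): Centre of the straight grip rib on top of the lid. The rib is 12 mm wide (box x), 60 mm long (box y) and stands 16 mm above the lid's flat top; this point is 8 mm above the flat top and 20 mm to the +x side of the box centre. The rib's -x side face can be pushed and the rib can be pinched across its width.
- fence: Aluminium marking fence clamped to the table (it does not move), an upright bar 200 mm long (y), 20 mm thick and 32 mm high with a flat foot and two black clamp knobs (36 mm high) behind it. Origin: on its front face, bottom centre, below the orange mark; +x points into the fence, that is the way to push; y along it; z up.
- fence_mark (a point): Orange mark at the middle of the fence, at the top edge of its front face, 32 mm above the table.
- vial: Small closed vial with a blue cap, 30 mm across, 60 mm high, standing left of the box. Leave alone. Origin: centre of its underside.
- slidecase: Green slide case 100 x 35 x 30 mm lying right of the box. Leave alone. Origin: centre of its underside.
- petri: Clear closed petri dish, 92 mm across, 20 mm high. Leave alone. Origin: centre of its underside.
- reagent: Amber bottle, 60 mm across, 120 mm high. Leave alone. Origin: centre of its underside.
- jar: Clear jar with a pink lid, 84 mm across, 110 mm high. Leave alone. Origin: centre of its underside.
Mind the look-alikes: they are no part of the job. Leave any blue or purple look-alike of the box alone. Of the things shaped like the fence, the aluminium one is meant.

How it is judged:
By the outcome, as a careful person would: the job done as asked, in the order asked, and still so for the second after the job is handed in, while the arm keeps its last pose, push and grip.
It also fails if it takes over 51 s, if anything falls off the work surface, if the arm or the gripper's body presses on something with over 40 N, if the wrist force passes 120 N, or if a joint passes its speed limit or range.

## Robot

A 6-joint arm with a two-finger parallel gripper is mounted at the origin on the work surface. World frame = base frame: x ahead of the robot, y to its left, z up, the work surface at z = 0. Lengths are in mm, angles in rad, forces in N, time in s.
With the tool pointing down it reaches from about 275 to 775 mm from the base axis. Payload 14.6 kg.
Tool frame: the origin (TCP) lies on the mounting face of the last link; the fingertips stand 173 mm ahead of it and the grasp point (between the pads) lies 155 mm ahead of it (arm.grip_point_offset is the distance from the TCP to the grasp point, in mm); z points along the fingers, y is the line along which they close (so a half turn about z gives the same grasp; the last joint's range is limited). The gripper opens to 85 mm and grips with 20 to 120 N. Pads are 22 mm wide; open, the fingers measure 114 mm over their backs; the gripper's body (76 mm by 85 mm) begins 54 mm behind the grasp point. The pads swing forward as they close: fully open they stand 13 mm farther back than shut.
Start: joints at [-1.472, 0.263, -0.048, 1.259, 0, 1.415], TCP at [131.813, -508.187, 404.678] pointing down, gripper open.
Joint ranges: [-2.65, 2.65], [-0.89, 1.7], [-1.18, 1.37], [-2.13, 2.11], [-1.35, 1.29], [-3.14, 3.14]. Speed limits (rad/s): [1.89, 1.89, 2.57, 2.79, 3.14, 3.14].

## Interface

Orientations are given as a unit quaternion [w, x, y, z].
In Python, from bench import sensors, imaging, ticket, arm gives the robot as it stands. The module is installed in compiled form; this text tells all that it offers.
- The arm moves only by the tool servo_tool, never from a script. Its argument "moves" is a list of rows, each a list of 3 entries, a list of its own where there are three numbers: the shift along the world's x, y, z in units of 20 cm (1.0 is 20 cm), then the turn, a rotation vector about the world's x, y, z in units of pi rad (1.0 is pi rad), then the closure, from 0 (fully open) to 1 (shut). In form: [[[x, y, z], [rx, ry, rz], fingers], ...]. A call has 1 to 12 rows; each row is the pose to reach, as a shift and turn from the pose commanded when the call began, turning the shorter way round; what a row does not reach only later rows make up. A row lasts 1/12 s, in which the tool goes at most 41.7 mm and 7.16 degrees, less where a joint would pass 70% of its speed; a pose out of reach is approached as far as the arm can. A call with a number of a shift or a turn outside -1 to 1 is refused whole. A call with a gripper value outside its range is refused whole. The fingers move at their own pace and stop on an object; "grip_force" is the grip in N (left out, the last holds). Time passes only in rows, so rows that repeat a pose let the fingers close. It gives the time, the measured TCP pose, the force, the opening and the grip force at its end, in the units of the state.
- sensors.read_state(): the state, without advancing time (a new reading comes with each control period).
- imaging.capture(name): name is "scene" or "top" or "wrist"; returns a dict with "color" (420x560x3 uint8, red, green, blue), "depth" (420x560 float32, mm along the optical axis (not along the pixel's ray), 0 where there is no reading), "intrinsics" (3x3 intrinsics, pixels), "R" (3x3) and "t" (3): a world point X has camera coordinates R X + t. Camera axes: x right, y down, z forward; pixel columns grow to the right and rows downward; lengths in mm; the calibration is good to about 2 mm. A picture is of the moment at which its call begins.
- ticket.job_done(): hands the job in; it is judged then, once.
The state is a dict: "t": time; "joints": joint angles; "joint_vel": joint speeds; "effort": joint torques, N m; "tool_pos": TCP position; "ee_rot": TCP orientation; "contact_force": force on the tool from outside, world axes, zero at the start; "moment": the same for the moment, N m; "gripper_width": finger opening in mm; "gripper_force": force on a finger pad.
Only numpy, scipy, OpenCV 4.12 (cv2) and the standard library are available. Lean on these libraries where they do the work, as an engineer would, in place of code of your own. Each camera call takes 0.05 s, during which the arm holds its last target. There are 200 camera calls.

## Working session

There is one attempt and no reset: what is moved stays moved. The work goes in short steps, Python scripts to look and compute and a tool call to move; the robot and the scene stay as the last step left them, time stands still between calls to the robot, and variables do not carry over. Pictures are saved under pics/ and viewed, at most 10 in all, crops included, and the job is handed in when it is done.

Besides the shell and the picture viewer there is one more tool, called after "Emit:" by a JSON object that holds its "fn" and its "kwargs", one argument or row to a line. servo_tool: Moves the arm, as the interface text tells. Its arguments: {"type":"object","properties":{"moves":{"type":"array","items":{"type":"array"}},"grip_force":{"type":"number"}},"required":["moves"]}

```bash
mkdir -p pics; cat > h.py <<'E'
import numpy as np, cv2
from bench import sensors, imaging, ticket, arm
def cap(n):
    c=imaging.capture(n); np.savez(''+n+'.npz',**c); return c
def ray(c,u,v,z):
    K=c['intrinsics'];R=c['R'];t=c['t']
    d=R.T@np.linalg.inv(K)@np.array([u,v,1.]);o=-R.T@t
    return o+d*(z-o[2])/d[2]
def save(img,n): cv2.imwrite('pics/'+n,img[...,::-1])
def proj(c,X):
    p=c['intrinsics']@(c['R']@np.array(X,float)+c['t']); return p[:2]/p[2]
E
python3 - <<'E'
from h import *
for n in('scene','top'):
    c=cap(n); save(c['color'],n+'0.png'); print(n,(-c['R'].T@c['t']).round(),c['intrinsics'][0,0])
print(sensors.read_state())
E
```

```text
scene [1289.  675.  745.] 510.1104103621054
top [ 348.  -14. 1171.] 512.0947103248292
{'t': 0.1, 'joints': array([-1.47232474e+00,  2.63485117e-01, -4.88272199e-02,  1.25940576e+00,
        1.78009898e-05,  1.41550681e+00]), 'joint_vel': array([ 0.00113561, -0.00180568,  0.00202898, -0.00014244,  0.00131116,
        0.00041203]), 'effort': array([ 2.83707341e-03, -6.38577104e+01,  3.85063398e+01,  9.98168893e-03,
       -1.02194922e-04, -8.83212522e-06]), 'tool_pos': array([ 131.7947241 , -508.11698135,  404.28489049]), 'ee_rot': array([-4.60448046e-04,  9.91961351e-01,  1.26540370e-01,  2.19884591e-05]), 'contact_force': array([ 1.33341925, -0.11620218,  0.01142076]), 'moment': array([0.05720668, 0.01729191, 0.02849247]), 'gripper_force': 0.0, 'gripper_width': 85.2036401179559}
```

View pics/scene0.png

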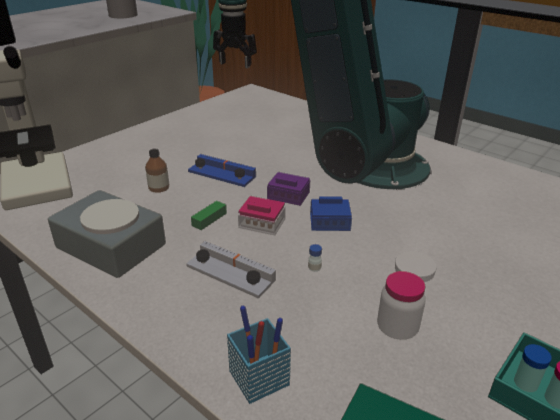

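View pics/top0.png

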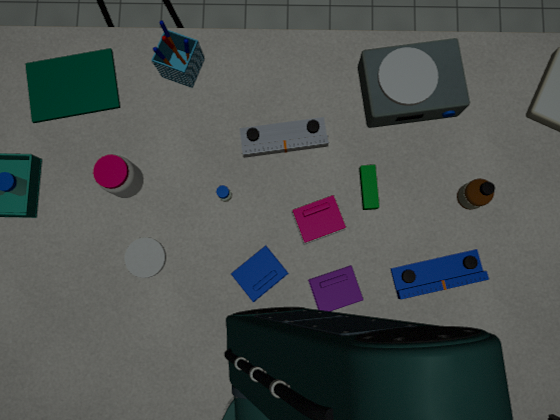

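Top view: the pink-lidded box is at (319,218), rib on the side facing up the image. Its look-alikes are the purple box at (336,288), the blue box at (260,273) and the jar's pink lid at (111,171). The aluminium fence is at (285,138) with its orange mark at about (285,146), and the blue fence at (440,272) is a decoy. I choose the pink box and the aluminium fence, and check them in one crop.

```bash
python3 - <<'E'
from h import *
c=dict(np.load('top.npz')); im=c['color']
hsv=cv2.cvtColor(im,cv2.COLOR_RGB2HSV)
m=cv2.inRange(hsv,(160,120,60),(178,255,255)); m[:,:200]=0
cs,_=cv2.findContours(m,cv2.RETR_EXTERNAL,cv2.CHAIN_APPROX_NONE); k=max(cs,key=cv2.contourArea)
P=np.array([ray(c,*p[0],53)[:2] for p in k],np.float32)
print('lid rect',cv2.minAreaRect(P))
o=cv2.inRange(hsv,(8,120,80),(22,255,255)); 
n,l,s,ce=cv2.connectedComponentsWithStats(o)
for i in range(1,n):
    if s[i,4]>5: print('orange',ce[i],s[i],ray(c,*ce[i],32).round(1))
crop=im[105:255,205:395]; save(cv2.resize(crop,None,fx=4,fy=4,interpolation=cv2.INTER_CUBIC),'crop0.png')
E
```

```text
lid rect ((484.8225402832031, -69.90963745117188), (76.90955352783203, 97.08007049560547), 21.37801170349121)
orange [284.55 144.4 ] [283 140   4   9  20] [656.5   8.8  32. ]
orange [443.59090909 284.59090909] [442 280   4  10  22] [ 346.6 -346.    32. ]
```

View pics/crop0.png

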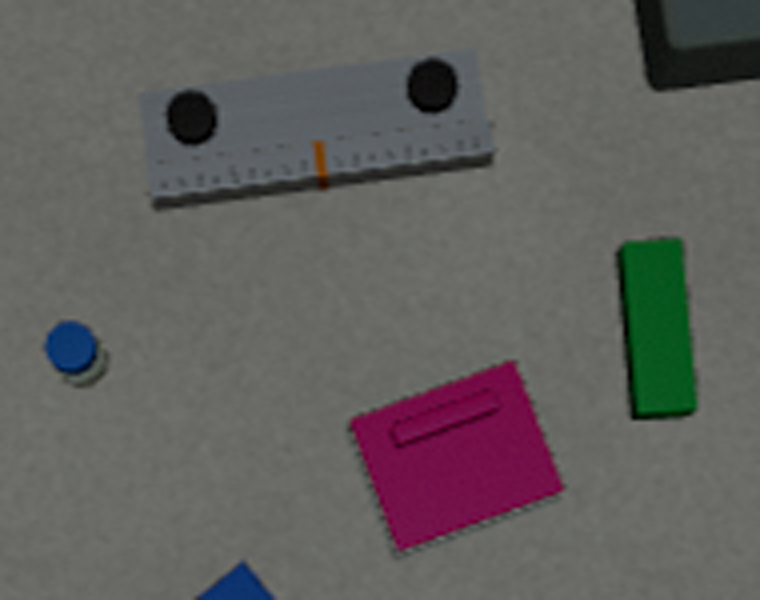

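The crop confirms it: pink lid at crop (457,456), rib at (445,418) on the fence side, orange mark at (322,180). The box yaw is about 21° and the fence yaw about 7.5°. I'll move above the lid with the finger closing line along box x.

Emit:
{"fn": "servo_tool", "kwargs": {
  "moves": [
    [[0.57,0.72,-0.17],[0,0,0.18],1],
    [[0.57,0.72,-0.17],[0,0,0.18],1],
    [[0.57,0.72,-0.17],[0,0,0.18],1],
    [[0.57,0.72,-0.17],[0,0,0.18],1],
    [[0.57,0.72,-0.17],[0,0,0.18],1]
  ]
}}

```text
t: 0.52
tool_pos: [247.1, -360.8, 369.8]
ee_rot: [-0.001, 0.916, 0.402, 0.0]
contact_force: [-0.2, -1.2, 1.0]
gripper_width: 25.3
gripper_force: 0.0
```

Emit:
{"fn": "servo_tool", "kwargs": {
  "moves": [
    [[0.57,0.72,-0.17],[0,0,0.18],1],
    [[0.57,0.72,-0.17],[0,0,0.18],1],
    [[0.57,0.72,-0.17],[0,0,0.18],1],
    [[0.57,0.72,-0.17],[0,0,0.18],1],
    [[0.57,0.72,-0.17],[0,0,0.18],1]
  ]
}}

```text
t: 0.93
tool_pos: [361.0, -217.0, 335.9]
ee_rot: [-0.001, 0.767, 0.642, 0.0]
contact_force: [-0.0, -1.4, 0.6]
gripper_width: -0.1
gripper_force: 0.0
```

Emit:
{"fn": "servo_tool", "kwargs": {
  "moves": [
    [[0.56,0.73,-0.17],[0,0,0.178],1],
    [[0.56,0.73,-0.17],[0,0,0.178],1],
    [[0.56,0.73,-0.17],[0,0,0.178],1],
    [[0.56,0.73,-0.17],[0,0,0.178],1],
    [[0.56,0.73,-0.17],[0,0,0.178],1],
    [[0.56,0.73,-0.17],[0,0,0.178],1],
    [[0.56,0.73,-0.17],[0,0,0.178],1]
  ]
}}

```text
t: 1.52
tool_pos: [472.0, -73.3, 302.2]
ee_rot: [-0.001, 0.563, 0.827, -0.0]
contact_force: [-0.7, 0.5, -0.1]
gripper_width: -0.1
gripper_force: 0.0
```

```bash
python3 - <<'E'
from h import *
c=cap('wrist'); save(c['color'],'wrist0.png'); print((-c['R'].T@c['t']).round(1))
print(c['R'].round(2), [proj(c,[472,-73.3,129.5]).round()], sensors.read_state()['tool_pos'])
im=c['color'];hsv=cv2.cvtColor(im,cv2.COLOR_RGB2HSV)
t=dict(np.load('top.npz'))
for n,p in(('L',(205+152/4,105+200/4)),('R',(205+493/4,105+154/4)),('M',(205+322/4,105+180/4))): print(n,ray(t,*p,32).round(1))
m=cv2.inRange(hsv,(160,120,50),(178,255,255))
cs,_=cv2.findContours(m,cv2.RETR_EXTERNAL,cv2.CHAIN_APPROX_NONE); k=max(cs,key=cv2.contourArea)
print(cv2.boundingRect(k)); P=np.array([ray(c,*p[0],53)[:2] for p in k],np.float32)
print('lid rect',cv2.minAreaRect(P))
d=c['depth']; ys,xs=np.nonzero(m); K=c['intrinsics']; z=d[ys,xs]
X=np.c_[(xs-K[0,2])/K[0,0]*z,(ys-K[1,2])/K[1,1]*z,z]; X=(X-c['t'])@c['R']
X=X[z>0]; print(np.histogram(X[:,2],bins=np.arange(30,90,2)))
E
```

```text
[444.3  -5.3 269.8]
[[ 0.93  0.37 -0.  ]
 [ 0.35 -0.89  0.29]
 [ 0.1  -0.27 -0.96]] [array([281., 284.])] [471.64057931 -74.07842542 302.45410377]
L [630.  103.2  32. ]
R [660.3 -91.1  32. ]
M [643.3   6.3  32. ]
(234, 147, 132, 151)
lid rect ((482.5859375, -70.61825561523438), (76.08287811279297, 96.05216217041016), 21.353893280029297)
(array([    0,     0,     0,     0,     0,     0,     0,     0,     1,
         258, 11610,  2418,    58,    48,    53,    55,    55,   180,
        1644,   241,     0,     0,     0,     0,     0,     0,     0,
           0,     0]), array([30, 32, 34, 36, 38, 40, 42, 44, 46, 48, 50, 52, 54, 56, 58, 60, 62,
       64, 66, 68, 70, 72, 74, 76, 78, 80, 82, 84, 86, 88]))
```

View pics/wrist0.png

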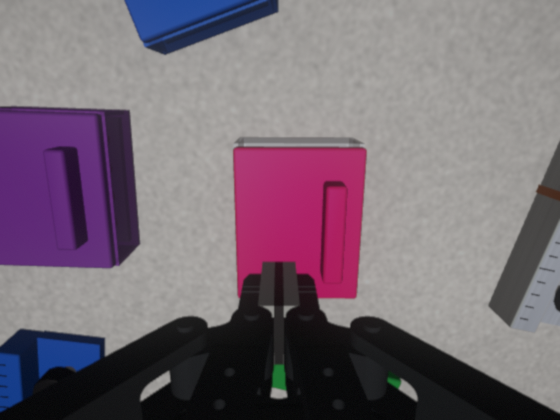

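The wrist view shows the shut fingertips at (281,270) above the lid, spanning (234–366, 147–298), with the rib at (335,233) on its right, fence side. The lid top is at z≈52 by depth. I'll go down and press.

Emit:
{"fn": "servo_tool", "kwargs": {
  "moves": [
    [[0,0,-0.2],[0,0,0],1],
    [[0,0,-0.34],[0,0,0],1],
    [[0,0,-0.36],[0,0,0],1],
    [[0,0,-0.37],[0,0,0],1],
    [[0,0,-0.38],[0,0,0],1],
    [[0,0,-0.385],[0,0,0],1],
    [[0,0,-0.39],[0,0,0],1],
    [[0,0,-0.395],[0,0,0],1],
    [[0,0,-0.4],[0,0,0],1]
  ]
}}

```text
t: 2.32
tool_pos: [472.2, -74.5, 223.8]
ee_rot: [0.001, 0.564, 0.826, 0.0]
contact_force: [-1.3, -1.9, 6.7]
gripper_width: -0.2
gripper_force: 2.9
```

Emit:
{"fn": "servo_tool", "kwargs": {
  "moves": [
    [[0,0,-0.005],[0,0,0],1],
    [[0,0,-0.01],[0,0,0],1],
    [[0,0,-0.015],[0,0,0],1],
    [[0,0,-0.02],[0,0,0],1],
    [[0,0,-0.025],[0,0,0],1],
    [[0,0,-0.025],[0,0,0],1]
  ]
}}

```text
t: 2.82
tool_pos: [472.2, -74.4, 220.9]
ee_rot: [0.002, 0.564, 0.826, 0.0]
contact_force: [-13.4, 1.0, 50.9]
gripper_width: 0.2
gripper_force: 25.7
```

Emit:
{"fn": "servo_tool", "kwargs": {
  "moves": [
    [[0,0,0.1],[0,0,0],1],
    [[0,0,0.22],[0,0,0],0.5],
    [[0.075,0.028,0.22],[0,0,0],0.5],
    [[0.15,0.055,0.22],[0,0,0],0.5],
    [[0.15,0.055,0.22],[0,0,0],0.5],
    [[0.15,0.055,0.22],[0,0,0],0.5]
  ]
}}

```text
t: 3.32
tool_pos: [502.1, -63.1, 262.1]
ee_rot: [0.0, 0.563, 0.826, 0.0]
contact_force: [-0.2, 0.3, -0.5]
gripper_width: 42.2
gripper_force: 0.0
```

```bash
cat >> h.py <<'E'
def lid(c,x0=0):
    hsv=cv2.cvtColor(c['color'],cv2.COLOR_RGB2HSV); m=cv2.inRange(hsv,(160,120,50),(178,255,255)); m[:,:x0]=0
    d=c['depth']; ys,xs=np.nonzero(m&((d>0)*255).astype(np.uint8)); K=c['intrinsics']; z=d[ys,xs]
    X=np.c_[(xs-K[0,2])/K[0,0]*z,(ys-K[1,2])/K[1,1]*z,z]; X=(X-c['t'])@c['R']
    print('flat z',np.median(X[:,2]).round(1))
    cs,_=cv2.findContours(m,cv2.RETR_EXTERNAL,cv2.CHAIN_APPROX_NONE); k=max(cs,key=cv2.contourArea)
    P=np.array([ray(c,*p[0],48)[:2] for p in k],np.float32); print('lid rect',cv2.minAreaRect(P))
    r=X[(X[:,2]>60)&(X[:,2]<70)]; print('rib',r.mean(0).round(1),len(r),cv2.minAreaRect(r[:,:2].astype(np.float32)))
E
python3 - <<'E'
from h import *
c=cap('wrist'); save(c['color'],'wrist1.png'); lid(c); lid(cap('top'),200)
print(sensors.read_state()['tool_pos'])
E
```

```text
flat z 46.4
lid rect ((483.0035400390625, -70.2719955444336), (75.95136260986328, 96.11270141601562), 21.38759422302246)
rib [501.1 -62.5  62.1] 2782 ((501.765869140625, -64.12451171875), (11.9744234085083, 59.99327087402344), 21.39250373840332)
flat z nan
  return _methods._mean(a, axis=axis, dtype=dtype,
  ret = ret.dtype.type(ret / rcount)
Traceback (most recent call last):
  File "h.py", line 17, in lid
    cs,_=cv2.findContours(m,cv2.RETR_EXTERNAL,cv2.CHAIN_APPROX_NONE); k=max(cs,key=cv2.contourArea)
                                                                        ~~~^^^^^^^^^^^^^^^^^^^^^^^^
ValueError: max() iterable argument is empty
```

View pics/wrist1.png

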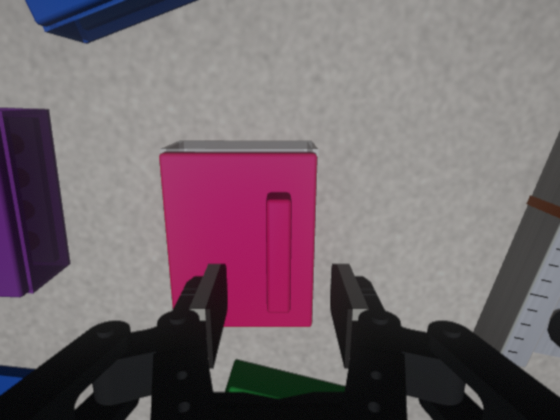

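The lid is seated: its top dropped about 5 mm. The fingers at (217) and (340) straddle the rib at column 278. I'll grasp the rib.

Emit:
{"fn": "servo_tool", "kwargs": {
  "moves": [
    [[0,0,-0.1],[0,0,0],0.5],
    [[0,0,-0.18],[0,0,0],0.5],
    [[0,0,-0.18],[0,0,0],1],
    [[0,0,-0.18],[0,0,0],1],
    [[0,0,-0.18],[0,0,0],1],
    [[0,0,-0.18],[0,0,0],1],
    [[0,0,-0.18],[0,0,0],1],
    [[0,0,-0.18],[0,0,0],1]
  ],
  "grip_force": 35
}}

```text
t: 4.08
tool_pos: [502.0, -63.3, 226.3]
ee_rot: [0.0, 0.564, 0.826, 0.0]
contact_force: [-0.4, -0.4, 4.1]
gripper_width: 10.9
gripper_force: 37.6
```

```bash
python3 - <<'E'
from h import *
s=sensors.read_state(); print(s['tool_pos'],s['contact_force'],s['gripper_width'])
# fence geometry: front top edge by top & scene cameras
t=cap('top'); sc=dict(np.load('scene.npz'))
for n,c in(('top',t),('scene',sc)):
    hsv=cv2.cvtColor(c['color'],cv2.COLOR_RGB2HSV); o=cv2.inRange(hsv,(8,120,60),(22,255,255))
    k,l,st,ce=cv2.connectedComponentsWithStats(o)
    for i in range(1,k):
        if st[i,4]>5:
            p=ray(c,*ce[i],32)
            if np.hypot(p[0]-650,p[1]-8)<40: print(n,st[i],p.round(1))
# gray front-face boundary along the top view near fence
g=cv2.cvtColor(t['color'],cv2.COLOR_RGB2GRAY).astype(float)
pts=[]
for x in range(246,326,4):
    y0=155-(x-243)*46/341; col=g[int(y0)-6:int(y0)+7,x]; gr=np.diff(col); i=np.argmin(gr[2:-2])+2
    pts.append(ray(t,x,int(y0)-6+i+.5,32)[:2])
pts=np.array(pts,np.float32); print(pts.round(0).tolist())
vx,vy,x0,y0=cv2.fitLine(pts,cv2.DIST_HUBER,0,.01,.01).ravel(); print(vx,vy,x0,y0,'yaw',np.degrees(np.arctan2(-vx,vy)))
print('x at y=8:',x0+vx/vy*(8-y0))
E
```

```text
[501.98294668 -63.26524347 226.308421  ] [-0.41871102 -0.37245547  4.05421696] 10.872472705445883
top [284 140   3  10  21] [654.8   8.6  32. ]
scene [233 254   6  12  21] [664.3  10.8  32. ]
[[634.0, 96.0], [634.0, 87.0], [636.0, 78.0], [636.0, 69.0], [639.0, 60.0], [641.0, 51.0], [642.0, 42.0], [644.0, 33.0], [644.0, 24.0], [647.0, 14.0], [647.0, 5.0], [640.0, -4.0], [657.0, -13.0], [650.0, -22.0], [659.0, -31.0], [650.0, -40.0], [664.0, -49.0], [655.0, -59.0], [655.0, -68.0], [665.0, -77.0]]
0.14521164 -0.9894006 643.87585 25.86701 yaw -171.65045
x at y=8: 646.49817
```

Emit:
{"fn": "servo_tool", "kwargs": {
  "moves": [
    [[0.03,0.02,0],[0,0,-0.004],1],
    [[0.08,0.05,0],[0,0,-0.011],1],
    [[0.14,0.085,0],[0,0,-0.019],1],
    [[0.2,0.12,0],[0,0,-0.027],1],
    [[0.26,0.155,0],[0,0,-0.035],1],
    [[0.32,0.19,0],[0,0,-0.043],1],
    [[0.38,0.225,0],[0,0,-0.051],1],
    [[0.43,0.26,0],[0,0,-0.058],1],
    [[0.48,0.29,0],[0,0,-0.065],1],
    [[0.52,0.31,0],[0,0,-0.07],1],
    [[0.545,0.325,0],[0,0,-0.072],1],
    [[0.545,0.325,0],[0,0,-0.072],1]
  ]
}}

```text
t: 5.13
tool_pos: [611.9, 2.3, 226.3]
ee_rot: [0.001, 0.653, 0.757, 0.0]
contact_force: [1.9, 2.8, 4.3]
gripper_width: 11.0
gripper_force: 37.6
```

```bash
python3 - <<'E'
from h import *
c=cap('wrist'); save(c['color'],'wrist2.png'); lid(c)
s=sensors.read_state(); print(s['tool_pos'],s['contact_force'],s['gripper_width'])
for n,X in (('mark est',[645.5,7,32]),): print(n,proj(c,X))
E
```

```text
flat z 46.5
lid rect ((591.94873046875, -0.2653656005859375), (75.6310043334961, 95.60182189941406), 8.370640754699707)
rib [611.1   3.6  62.3] 4123 ((611.6965942382812, 1.0486717224121094), (30.536701202392578, 58.94142150878906), 28.8780574798584)
[611.70194319   2.19691839 226.2992364 ] [1.94047156 1.38212958 3.71745305] 10.855477616860615
mark est [352.00605829 262.06934297]
```

View pics/wrist2.png

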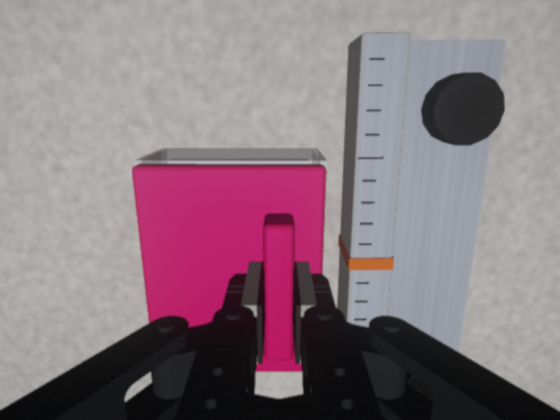

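The wrist view shows the rib held at (279,290), the box nearly parallel to the aluminium fence, the fence's front top edge running from (362,36) to (347,330), and the orange mark at (350–393, 263). I'll measure the edge and mark from here.

```bash
python3 - <<'E'
from h import *
c=dict(np.load('wrist.npz')); g=cv2.GaussianBlur(cv2.cvtColor(c['color'],cv2.COLOR_RGB2GRAY),(3,3),0).astype(float)
hsv=cv2.cvtColor(c['color'],cv2.COLOR_RGB2HSV)
pts=[];px=[]
for y in list(range(45,250,5))+list(range(275,315,5)):
    xc=362-(y-36)*14/229; a=int(xc)-8; gr=np.diff(g[y,a:a+17]); x=a+np.argmax(gr)+.5; px.append((x,y)); pts.append(ray(c,x,y,32)[:2])
print([p[0] for p in px])
pts=np.array(pts,np.float32)
vx,vy,x0,y0=cv2.fitLine(pts,cv2.DIST_HUBER,0,.01,.01).ravel(); 
if vy<0: vx,vy=-vx,-vy
yaw=np.arctan2(-vx,vy); print('fence yaw',np.degrees(yaw))
o=cv2.inRange(hsv,(5,130,60),(22,255,255)); o[:,:355]=0; ys,xs=np.nonzero(o); m=ray(c,xs.mean(),ys.mean(),32)[:2]; print('mark px',xs.mean(),ys.mean(),m)
n=np.array([np.cos(yaw),np.sin(yaw)]); e=np.array([-n[1],n[0]]); p0=np.array([x0,y0])
M=p0+e*((m-p0)@e); print('mark on front edge',M)
ctr=np.array([591.95,-.27])
# lid far/upper edges: center by long-side rect is partially hidden -> use left/right upper corners
d=M-ctr; print('gap normal',d@n-40,'along y',d@e, 'shift to flush (mm)',(d-40*n))
k=cv2.inRange(hsv,(160,120,50),(178,255,255)); top=[ray(c,*p,48)[:2] for p in((135,167),(325,165))]; print(top)
v=top[1]-top[0]; print('lid top edge yaw',np.degrees(np.arctan2(v[1],v[0])), 'ctr', (top[0]+top[1])/2-49*np.array([-v[1],v[0]])/np.linalg.norm(v))
E
```

```text
[np.float64(360.5), np.float64(360.5), np.float64(360.5), np.float64(359.5), np.float64(359.5), np.float64(359.5), np.float64(359.5), np.float64(359.5), np.float64(358.5), np.float64(358.5), np.float64(358.5), np.float64(357.5), np.float64(357.5), np.float64(357.5), np.float64(357.5), np.float64(356.5), np.float64(356.5), np.float64(356.5), np.float64(356.5), np.float64(355.5), np.float64(355.5), np.float64(355.5), np.float64(355.5), np.float64(354.5), np.float64(354.5), np.float64(354.5), np.float64(353.5), np.float64(353.5), np.float64(353.5), np.float64(353.5), np.float64(352.5), np.float64(352.5), np.float64(352.5), np.float64(352.5), np.float64(351.5), np.float64(351.5), np.float64(351.5), np.float64(351.5), np.float64(350.5), np.float64(350.5), np.float64(350.5), np.float64(348.5), np.float64(348.5), np.float64(348.5), np.float64(348.5), np.float64(347.5), np.float64(347.5), np.float64(347.5), np.float64(346.5)]
fence yaw 8.871744
mark px 373.35626535626534 263.5970515970516 [655.54560663   7.70763054]
mark on front edge [644.44778926   5.97536567]
gap normal 12.832887648291326 along y -1.9257285588195538 shift to flush (mm) [12.97634685  0.07643943]
[array([549.10250137,  40.81217644]), array([622.25383721,  52.5140005 ])]
lid top edge yaw 9.088451917259398 ctr [593.41816268  -1.72174906]
```

Emit:
{"fn": "servo_tool", "kwargs": {
  "moves": [
    [[0.015,0.001,0],[0,0,0.001],1],
    [[0.03,0.002,0],[0,0,0.002],1],
    [[0.04,0.003,0],[0,0,0.002],1],
    [[0.05,0.004,0],[0,0,0.002],1],
    [[0.055,0.004,0],[0,0,0.002],1],
    [[0.06,0.005,0],[0,0,0.002],1],
    [[0.065,0.005,0],[0,0,0.002],1],
    [[0.07,0.005,0],[0,0,0.002],1],
    [[0.07,0.005,0],[0,0,0.002],1]
  ]
}}

```text
t: 5.93
tool_pos: [624.6, 2.8, 226.2]
ee_rot: [-0.0, 0.651, 0.759, -0.0]
contact_force: [-5.0, -0.6, 9.9]
gripper_width: 11.1
gripper_force: 38.3
```

```bash
python3 - <<'E'
from h import *
s=sensors.read_state(); print(s['tool_pos'],s['contact_force'],s['moment'],s['gripper_width'])
c=cap('wrist'); save(c['color'],'wrist3.png'); lid(c)
hsv=cv2.cvtColor(c['color'],cv2.COLOR_RGB2HSV)
o=cv2.inRange(hsv,(5,130,60),(22,255,255)); o[:,:300]=0; ys,xs=np.nonzero(o); print(xs.min(),xs.max(),ray(c,xs.mean(),ys.mean(),32)[:2])
E
```

```text
[624.63802559   2.80889671 226.23026321] [-5.01053919 -0.55755514  9.88602733] [-0.00876213  0.86393999 -0.04009203] 11.099913073387686
flat z 46.5
lid rect ((604.486572265625, -0.19393539428710938), (75.86019897460938, 96.0781021118164), 8.82756519317627)
rib [623.5   3.9  62.3] 4101 ((625.15087890625, 2.3713836669921875), (33.627479553222656, 58.599029541015625), 28.90317726135254)
323 366 [654.2457049    7.68441561]
```

View pics/wrist3.png

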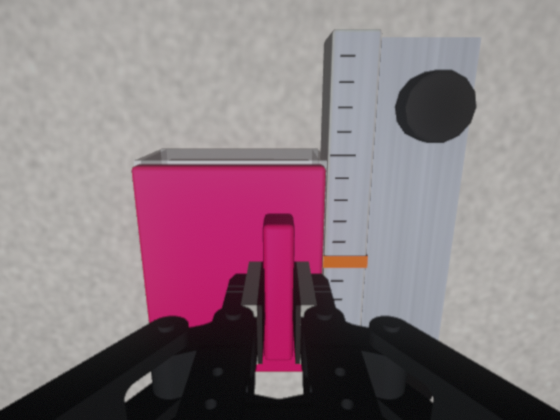

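The box face is flush on the fence and the mark at (345,262) lines up with the box middle, about 0.1 mm off. Next I release the rib, shut the fingers behind it, and make the diagonal push.

Emit:
{"fn": "servo_tool", "kwargs": {
  "moves": [
    [[0.07,0.01,0],[0,0,0],0.6],
    [[0,0,0],[0,0,0],0.6],
    [[0,0,0],[0,0,0],0.6],
    [[0,0,0.07],[0,0,0],0.6],
    [[0,0,0.15],[0,0,0],0.6],
    [[-0.06,-0.009,0.15],[0,0,0],1],
    [[-0.12,-0.018,0.15],[0,0,0],1],
    [[-0.12,-0.018,0.15],[0,0,0],1],
    [[-0.12,-0.018,0.15],[0,0,0],1],
    [[-0.12,-0.018,0.15],[0,0,0],1]
  ]
}}

```text
t: 6.82
tool_pos: [601.4, -0.8, 255.8]
ee_rot: [0.0, 0.651, 0.759, 0.0]
contact_force: [-0.3, 0.7, -0.2]
gripper_width: -0.2
gripper_force: 0.0
```

```bash
python3 - <<'E'
from h import *
s=sensors.read_state(); print(s['tool_pos'],s['contact_force'],s['gripper_width'])
c=cap('wrist'); save(c['color'],'wrist4.png'); lid(c)
hsv=cv2.cvtColor(c['color'],cv2.COLOR_RGB2HSV)
o=cv2.inRange(hsv,(5,130,60),(22,255,255)); o[:,:300]=0; ys,xs=np.nonzero(o); print(xs.min(),xs.max(),ray(c,xs.mean(),ys.mean(),32)[:2])
E
```

```text
[601.39488875  -0.78103159 255.75894106] [-0.29192301  0.65078514 -0.24245525] -0.1607022941038256
flat z 46.5
lid rect ((603.7481689453125, 1.1126937866210938), (76.07386779785156, 92.58401489257812), 8.828790664672852)
rib [623.3   5.3  62.1] 2785 ((623.872314453125, 1.7235164642333984), (12.111564636230469, 59.502418518066406), 8.939428329467773)
362 397 [654.93275568   7.55602103]
```

View pics/wrist4.png

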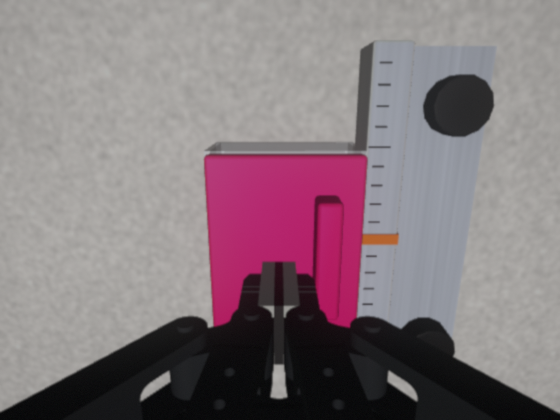

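The shut fingers are behind the rib, at (279,285) against the rib's near face at column 315. My first row there carried a stray forward shift, so I'm re-checking the box's place along the fence.

```bash
python3 - <<'E'
from h import *
c=dict(np.load('wrist.npz')); hsv=cv2.cvtColor(c['color'],cv2.COLOR_RGB2HSV)
for zo in (0,-1.5):
    k=cv2.inRange(hsv,(160,120,50),(178,255,255))
    ps=[]
    for x in range(215,360,4): ps.append(ray(c,x,np.nonzero(k[:,x])[0][0]-.5,48+zo)[:2])
    vx,vy,x0,y0=cv2.fitLine(np.array(ps,np.float32),cv2.DIST_HUBER,0,.01,.01).ravel()
    if vx<0: vx,vy=-vx,-vy
    n=np.array([vx,vy]); e=np.array([-vy,vx])
    o=cv2.inRange(hsv,(5,130,60),(22,255,255)); o[:,:300]=0; ys,xs=np.nonzero(o); m=ray(c,xs.mean(),ys.mean(),32+zo)[:2]
    print('lid yaw',np.degrees(np.arctan2(vy,vx)),'mid minus mark along fence',(np.array([x0,y0])-m)@e-49)
    s=[]
    for y in range(165,300,4):
        xx=np.nonzero(k[y])[0][-1]+.5; s.append(ray(c,xx,y,48+zo)[:2])
    a=cv2.fitLine(np.array(s,np.float32),cv2.DIST_HUBER,0,.01,.01).ravel(); print('lid +x edge yaw',np.degrees(np.arctan(-a[0]/a[1])))
    f=[]
    g=cv2.cvtColor(c['color'],cv2.COLOR_RGB2GRAY).astype(float)
    for y in range(50,140,4):
        xc=int(375-(y-45)*9/105); q=np.diff(g[y,xc-7:xc+8]); f.append(ray(c,xc-7+np.argmax(q)+.5,y,32+zo)[:2])
    a=cv2.fitLine(np.array(f,np.float32),cv2.DIST_HUBER,0,.01,.01).ravel(); print('fence yaw',np.degrees(np.arctan(-a[0]/a[1])))
    print('gap lid edge->fence (1mm if flush)', (np.array([a[2],a[3]])-np.mean(s,0))@n)
E
```

```text
lid yaw 8.849393 mid minus mark along fence -0.9814204292048032
lid +x edge yaw 8.88903
fence yaw 8.93564
gap lid edge->fence (1mm if flush) 3.082307087306239
lid yaw 8.849378 mid minus mark along fence -0.6229710715443773
lid +x edge yaw 8.889107
fence yaw 8.935777
gap lid edge->fence (1mm if flush) 3.077017249094898
```

The box is about 0.8 mm off the mark and square to within 0.1°. I'll descend behind the rib.

Emit:
{"fn": "servo_tool", "kwargs": {
  "moves": [
    [[0,0,-0.1],[0,0,0],1],
    [[0,0,-0.16],[0,0,0],1],
    [[0.01,0.0015,-0.16],[0,0,0],1],
    [[0.02,0.003,-0.16],[0,0,0],1],
    [[0.03,0.0045,-0.16],[0,0,0],1],
    [[0.04,0.006,-0.16],[0,0,0],1],
    [[0.045,0.007,-0.16],[0,0,0],1],
    [[0.045,0.007,-0.16],[0,0,0],1]
  ]
}}

```text
t: 7.53
tool_pos: [608.7, 0.5, 223.8]
ee_rot: [-0.001, 0.651, 0.759, -0.002]
contact_force: [-14.9, -3.5, 11.4]
gripper_width: 0.1
gripper_force: 7.7
```

Emit:
{"fn": "servo_tool", "kwargs": {
  "moves": [
    [[0.001,0,-0.004],[0,0,0],1],
    [[0.003,0.0005,-0.008],[0,0,0],1],
    [[0.005,0.001,-0.012],[0,0,0],1],
    [[0.005,0.001,-0.012],[0,0,0],1],
    [[0.005,0.001,-0.012],[0,0,0],1]
  ]
}}

```text
t: 7.95
tool_pos: [608.9, 0.7, 222.2]
ee_rot: [-0.001, 0.651, 0.759, -0.002]
contact_force: [-24.5, -5.4, 25.7]
gripper_width: -0.1
gripper_force: 18.5
```

```bash
python3 - <<'E'
from h import *
s=sensors.read_state(); print(s['tool_pos'],s['contact_force'],s['moment'],s['gripper_width'],s['gripper_force'])
c=cap('wrist'); save(c['color'],'wrist5.png'); lid(c)
hsv=cv2.cvtColor(c['color'],cv2.COLOR_RGB2HSV)
k=cv2.inRange(hsv,(160,120,50),(178,255,255)); o=cv2.inRange(hsv,(5,130,60),(22,255,255)); o[:,:300]=0; ys,xs=np.nonzero(o); m=ray(c,xs.mean(),ys.mean(),32)[:2]
cs,_=cv2.findContours(k,cv2.RETR_EXTERNAL,cv2.CHAIN_APPROX_NONE); x,y,w,h=cv2.boundingRect(max(cs,key=cv2.contourArea))
ps=np.array([ray(c,u,np.nonzero(k[:,u])[0][0]-.5,48)[:2] for u in range(x+10,x+w-10,4)],np.float32)
vx,vy,x0,y0=cv2.fitLine(ps,cv2.DIST_HUBER,0,.01,.01).ravel()
if vx<0: vx,vy=-vx,-vy
print('yaw',np.degrees(np.arctan2(vy,vx)),'mid-mark',(np.array([x0,y0])-m)@np.array([-vy,vx])-49)
E
```

```text
[608.89782463   0.68767735 222.2266671 ] [-24.54082483  -5.41877755  25.66336837] [-0.84108664  4.71344405 -0.00808994] -0.06382842026541242 18.454013450536877
flat z 47.5
lid rect ((603.5392456054688, 12.801460266113281), (76.23835754394531, 70.3023910522461), 9.02889633178711)
rib [624.1  15.   62.5] 2758 ((618.340087890625, 15.440443992614746), (35.958221435546875, 42.6042594909668), 73.31111907958984)
yaw 8.888955 mid-mark -0.8794703057416413
```

View pics/wrist5.png

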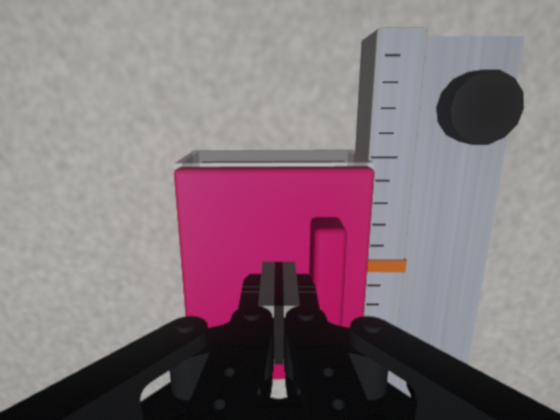

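The wrist view shows the fingers at (279,285) pushing toward the rib at (328,270), the box on the fence and the mark at (386,266). The lid reads 1 mm higher than before, so I'm checking it for tilt.

```bash
cat > tilt.py <<'E'
from h import *
def pc(c,m):
    d=c['depth']; ys,xs=np.nonzero(m&(d>0)); K=c['intrinsics']; z=d[ys,xs]
    return (np.c_[(xs-K[0,2])/K[0,0]*z,(ys-K[1,2])/K[1,1]*z,z]-c['t'])@c['R']
def fit(X):
    for _ in range(4):
        A=np.c_[X[:,:2]-X[:,:2].mean(0),np.ones(len(X))]; p=np.linalg.lstsq(A,X[:,2],rcond=None)[0]; r=X[:,2]-A@p; X=X[abs(r)<max(.8,1.5*r.std())]
    return (np.degrees(p[:2]).round(2),p[2].round(2),r.std().round(2),len(X))
def rep(c):
    hsv=cv2.cvtColor(c['color'],cv2.COLOR_RGB2HSV); k=cv2.inRange(hsv,(160,120,50),(178,255,255))>0
    X=pc(c,k); print('lid',fit(X[(X[:,2]>42)&(X[:,2]<53)]))
    X=pc(c,~k); print('table',fit(X[abs(X[:,2])<6])); 
    F=X[(X[:,0]>635)&(X[:,2]>26)&(X[:,2]<36)]; print('fence top',fit(F))
rep(dict(np.load('wrist.npz')))
E
python3 tilt.py
```

```text
lid (array([-1.57, -0.32]), np.float64(47.28), np.float64(0.41), 17481)
table (array([-0.02, -0.02]), np.float64(-1.62), np.float64(0.41), 95801)
fence top (array([5.32, 0.98]), np.float64(31.25), np.float64(0.5), 9896)
```

Under this push the box tips about 1.6° about the fence. I'll ease the forward push and press down more until it is flat.

Emit:
{"fn": "servo_tool", "kwargs": {
  "moves": [
    [[-0.003,-0.0005,-0.003],[0,0,0],1],
    [[-0.006,-0.001,-0.006],[0,0,0],1],
    [[-0.009,-0.0015,-0.009],[0,0,0],1],
    [[-0.01,-0.0015,-0.012],[0,0,0],1],
    [[-0.01,-0.0015,-0.012],[0,0,0],1]
  ]
}}

```text
t: 8.42
tool_pos: [607.7, 0.5, 221.2]
ee_rot: [-0.0, 0.651, 0.759, -0.001]
contact_force: [-23.1, -1.9, 40.0]
gripper_width: -0.1
gripper_force: 22.9
```

```bash
sed -i '$d' tilt.py; cat >> tilt.py <<'E'
s=sensors.read_state(); print(s['t'],s['tool_pos'].round(1),s['contact_force'].round(1),s['moment'].round(2))
c=cap('wrist'); rep(c)
E
python3 tilt.py
```

```text
8.4167 [6.077e+02 5.000e-01 2.212e+02] [-23.1  -1.9  40. ] [-0.34  4.25  0.01]
lid (array([-0.19, -0.1 ]), np.float64(46.24), np.float64(0.41), 17495)
table (array([-0.02, -0.02]), np.float64(-1.62), np.float64(0.41), 95664)
fence top (array([5.36, 0.92]), np.float64(31.24), np.float64(0.5), 10143)
```

Emit:
{"fn": "servo_tool", "kwargs": {
  "moves": [
    [[-0.002,-0.0003,-0.001],[0,0,0],1],
    [[-0.004,-0.0006,-0.001],[0,0,0],1],
    [[-0.004,-0.0006,-0.001],[0,0,0],1],
    [[-0.004,-0.0006,-0.001],[0,0,0],1],
    [[-0.004,-0.0006,-0.001],[0,0,0],1],
    [[-0.004,-0.0006,-0.001],[0,0,0],1]
  ]
}}

```text
t: 8.97
tool_pos: [607.3, 0.4, 221.1]
ee_rot: [0.0, 0.651, 0.759, -0.0]
contact_force: [-19.3, -0.8, 38.0]
gripper_width: 0.1
gripper_force: 26.3
```

```bash
cat >> tilt.py <<'E'
hsv=cv2.cvtColor(c['color'],cv2.COLOR_RGB2HSV)
k=cv2.inRange(hsv,(160,120,50),(178,255,255)); o=cv2.inRange(hsv,(5,130,60),(22,255,255)); o[:,:300]=0; ys,xs=np.nonzero(o); m=ray(c,xs.mean(),ys.mean(),32)[:2]
cs,_=cv2.findContours(k,cv2.RETR_EXTERNAL,cv2.CHAIN_APPROX_NONE); x,y,w,h=cv2.boundingRect(max(cs,key=cv2.contourArea))
ps=np.array([ray(c,u,np.nonzero(k[:,u])[0][0]-.5,48)[:2] for u in range(x+10,x+w-10,4)],np.float32)
vx,vy,x0,y0=cv2.fitLine(ps,cv2.DIST_HUBER,0,.01,.01).ravel()
if vx<0: vx,vy=-vx,-vy
n=np.array([vx,vy]);e=np.array([-vy,vx])
print('yaw',np.degrees(np.arctan2(vy,vx)),'mid-mark',(np.array([x0,y0])-m)@e-49)
P=pc(c,np.ones(k.shape,bool)); L=pc(c,k>0); L=L[(L[:,2]>44)&(L[:,2]<49)]
F=P[(P[:,2]>29)&(P[:,2]<31.5)]; F=F[((F[:,:2]-m)@e>15)&((F[:,:2]-m)@e<90)&(abs((F[:,:2]-m)@n)<20)]
print('lid edge->fence face',np.percentile(F[:,:2]@n,1)-np.percentile(L[:,:2]@n,99.5))
save(c['color'],'wrist6.png')
E
python3 tilt.py
```

```text
8.9667 [6.073e+02 4.000e-01 2.211e+02] [-19.3  -0.8  38. ] [-0.17  3.63 -0.01]
lid (array([-0.09, -0.08]), np.float64(46.19), np.float64(0.41), 17531)
table (array([-0.02, -0.02]), np.float64(-1.62), np.float64(0.41), 95647)
fence top (array([5.39, 0.96]), np.float64(31.26), np.float64(0.5), 10098)
yaw 8.856585 mid-mark -1.0328893939477695
lid edge->fence face 2.012444560148424
```

View pics/wrist6.png

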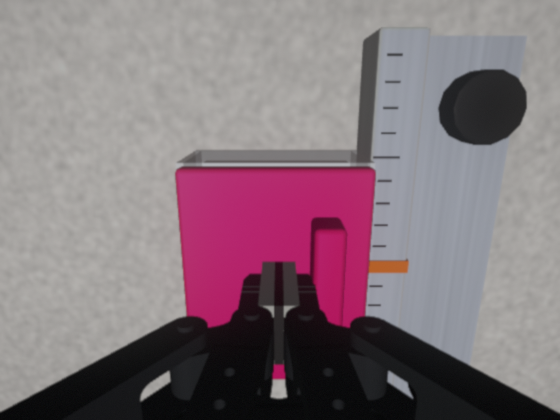

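The box is flat (tilt about 0.1°), square, and within about 1 mm of the mark. It is held with about 19 N into the fence and 38 N down. Handing in.

```bash
python3 -c "
from bench import ticket; print(ticket.job_done())"
```

```text
the job is handed in; nothing more can be done
None
```

I handed the job in at about 9 s with the lid seated and the box flat and square against the aluminium fence, about 1 mm from the orange mark, held by a diagonal push of about 19 N into the fence and 38 N down; a stray move nudged it into the fence while I released the rib and an early push tipped it about 1.6°, both settled before hand-in.

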